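# Moisture check of a pine sample

### The arm

A 7-joint arm with a two-finger parallel gripper is mounted at the origin on a cart in front of the work surface, level with it; the furniture and walls round the work are solid. World frame = base frame: x ahead of the robot, y to its left, z up, the work surface at z = 0. Lengths are in m, angles in rad, forces in N, time in s.
With the tool pointing down it reaches from about 0.35 to 0.9 m from the base axis. Payload 8.1 kg.
Tool frame: the origin (TCP) lies midway between the tips of the shut fingers; the grasp point (between the pads) lies r.hold_point_z behind it (r.hold_point_z is the distance from the TCP to the grasp point, in m); z points along the fingers, y is the line along which they close (so a half turn about z gives the same grasp; the last joint's range is limited). The gripper opens to 92 mm and grips with 3 to 60 N. Pads are 19 mm wide; open, the fingers measure 130 mm over their backs; the gripper's body (75 mm by 190 mm) begins 47 mm behind the grasp point.
Start: joints at [1.162, 0.434, 0.025, 1.573, -0.012, 1.134, -0.075], TCP at [0.188, -0.596, 0.227] pointing down, gripper open.
Joint ranges: [-2.62, 2.62], [-0.44, 2.09], [-1.27, 1.32], [0.08, 2.57], [-1.32, 4.46], [0.12, 2], [-2.74, 2.74]. Speed limits (rad/s): [2.22, 2.22, 3.01, 3.01, 3.14, 3.14, 3.14].

### API

Orientations are given as a unit quaternion [w, x, y, z].
In Python, from cell import r gives the robot as it stands. The module is installed in compiled form; this text tells all that it offers.
- The arm moves only by the tool step_arm, never from a script. Its argument "series" is a list of rows, each an object of numbers: "jaw": the finger opening in cm, from 0 to 9.18; "tx", "ty", "tz": the shift along the tool's x, y, z in cm; "spin": the turn about the tool's z in degrees. In form: [{"jaw": .., "tx": .., "ty": .., "tz": .., "spin": ..}, ...]. A call has 1 to 10 rows; each row shifts and turns the commanded pose from where the row before left it, along the tool's axes as they then stand; what a row does not reach is not made up. A row lasts 1/12 s, in which the tool goes at most 41.7 mm and 7.16 degrees, less where a joint would pass 70% of its speed; a pose out of reach is approached as far as the arm can. A call with a gripper value outside its range is refused whole. The fingers move at their own pace and stop on an object; "force" is the grip in N (left out, the last holds). Time passes only in rows, so rows that do not move let the fingers close. It gives the time, the measured TCP pose, the force, the opening and the grip force at its end, in the units of the state.
- r.sense(): the state, without advancing time (a new reading comes with each control period).
- r.snapshot(name): name is "scene" or "top" or "wrist"; returns a dict with "image" (384x512x3 uint8, blue, green, red), "camera_matrix" (3x3 intrinsics, pixels), "R" (3x3) and "t" (3): a world point X has camera coordinates R X + t. Camera axes: x right, y down, z forward; pixel columns grow to the right and rows downward; lengths in m; the calibration is good to about 2 mm. A picture is of the moment at which its call begins. There is no depth.
- r.close_job(): hands the job in; it is judged then, once.
The state is a dict: "time": time; "joint_positions": joint angles; "dq": joint speeds; "tau": joint torques, N m; "tool_pos": TCP position; "tool_rot": TCP orientation; "contact_force": force on the tool from outside, world axes, zero at the start; "torque": the same for the moment, N m; "grip_width": finger opening in m; "grasp_force": force on a finger pad.
Only numpy, scipy, OpenCV 4.12 (cv2) and the standard library are available. Lean on these libraries where they do the work, as an engineer would, in place of code of your own. Each camera call takes 0.05 s, during which the arm holds its last target. There are 200 camera calls.

### The job

Check the moisture of the pale pine offcut that stands on end on the saw bench: push it upright, foot first, down through the yellow sprung flap of the blue moisture tester, keep the flap open while you press the offcut down on the sprung contact plate inside with about 10 N for a good second, without forcing it, then withdraw. At the end the offcut stands wholly inside, the flap has sprung shut over it, and the other things on the bench are where they were.

Things in the scene. Friction and masses are not known exactly. Their poses are not given: they have to be found in the camera images.
- tester: Blue moisture tester fixed on the bench. Origin on the bench under the chamber's middle; x points from the chamber to the grey meter head behind it (95 mm tall, x=22 to 62 mm), z up. Base plate 124 x 120 x 10 mm. Chamber open at the top, rim at z=132.5 mm, inside x -17.5 to 13.5, y -28 to 28 mm, walls 8 mm, the two side (y) walls 10 mm lower.
- mouth (a point): Point at the height of the tester's rim (z=132.5 mm), straight above the middle of the pocket (tester x=-5.5 mm, y=0); axes as the tester's. The offcut goes in with its 40 mm width along y.
- pocket (a point): Middle of the pocket's upper end, 64.5 mm below the rim; axes as the tester's. Chamfered black guides from 51 to 64.5 mm below the rim narrow the chamber to the pocket, 24 mm in x (on along the chamber's near, -x, wall) by 44 mm in y, straight down from here to the contact plate.
- flap (a joint): Yellow flap that closes the chamber, 29.5 x 53 x 3 mm, hinged on the far (+x) wall at the rim. 0 = shut (level), grows as it is pushed down into the chamber, stop 1.45 rad. Spring 0.06 N m shut, 0.09 N m wide open. It leans on the inserted offcut and pinches it against the near wall, so it does not drop. It shuts only once the offcut's top is over 31 mm below the rim and the fingers are out.
- plate (a joint): How far the brass contact plate at the pocket's foot is pressed down, m. 0 = free; spring 3 N per mm (10 N = 3.3 mm); bottoms at 6.5 mm, overloaded beyond 5.3 mm; springs back. The free height of its top is set anew each time, anywhere from 15 to 25 mm above the bench, and is not measured: the unpressed offcut's top then lies 32.5 to 42.5 mm below the rim.
- pine: Pale pine offcut, the sample, standing on end on the bench: 40 x 20 x 75 mm tall, about 35 g. Its own x axis is the 40 mm width, its own y axis (75 mm) points up, its own z axis is the 20 mm thickness. Origin: foot to top half way up, on the middle of one 40 x 75 face.
- pine_foot (a point): Middle of the pine offcut's lower end (20 x 40 mm); axes as the offcut's.
- pine_top (a point): Middle of the pine offcut's upper end (20 x 40 mm); axes as the offcut's.
- grey_batten: Grey-white square batten, 28 x 28 x 100 mm tall, standing on end on the bench near the pine offcut; its own y axis points up. Leave alone.
- tape_measure: Yellow tape measure, 34 x 71 x 64 mm, on the bench. Origin at its underside. Leave alone.
- dark_block: Dark brown offcut lying flat, 45 x 95 x 22 mm. Origin at its underside. Leave alone.
- screw_tin: Grey round tin, 68 mm across, 39 mm tall. Origin at its underside. Leave alone.
- pencil: Red flat carpenter's pencil, 178 x 15 x 8 mm. Origin at its underside. Leave alone.
- moulding: Grey-white stepped moulding offcut, 85 x 48 x 32 mm. Origin at its underside. Leave alone.
There are look-alikes about, which are no part of the job. Leave any orange or red look-alike of the pine alone.

How it is judged:
On the way, in this order (a step that is already met when the one before it is completed fails the run):
1. the pine offcut pushes the flap open and its foot is more than 20 mm below the rim (value of joint flap above 0.6 rad and z of pine_foot in the frame of mouth below -0.02 m and horizontal distance between pine_foot and mouth below 0.015 m), for 0.1 s.
2. the offcut stands in the pocket and presses the contact plate down by more than 2 mm (6 N) for 0.8 s (value of joint plate above 0.002 m and z of pine_foot in the frame of tester below 0.03 m and contact force between pine and tester below 25 N and angle between pine's own y axis and vertical below 0.15 rad), for 0.8 s.
At the end, for the whole second after the job is handed in: The pine offcut stands upright (within 0.15 rad), foot down and at rest in the tester's pocket (foot within 8 mm of the pocket's middle and lower than 30 mm above the bench), the contact plate is free again (pressed less than 1.5 mm) and the flap is shut (under 0.08 rad) (value of joint flap below 0.08 rad and z of pine_foot in the frame of tester below 0.03 m and horizontal distance between pine_foot and mouth below 0.008 m and angle between pine's own y axis and vertical below 0.15 rad and value of joint plate below 0.0015 m and linear speed of pine below 0.02 m/s); the robot touches nothing.
It fails at once if the contact plate is overloaded (pressed more than 5.3 mm, 16 N) (value of joint plate above 0.0053 m).
It fails at once if the robot's fingers or arm push on the tester or its flap with more than 25 N (contact force between any of the fingers, the arm and tester above 25 N).
It fails at once if the offcut is forced against the tester or its flap with more than 25 N (contact force between pine and tester above 25 N).
It fails at once if another thing on the bench is moved by more than 20 mm (distance of any of grey_batten, tape_measure, dark_block, screw_tin, pencil, moulding from where it was at the start of the episode above 0.02 m).
It also fails if it takes over 70 s, if anything falls off the work surface, if the arm or the gripper's body presses on something with over 40 N, if the wrist force passes 120 N, or if a joint passes its speed limit or range.

## Working session

There is one attempt and no reset: what is moved stays moved. The work goes in short steps, Python scripts to look and compute and a tool call to move; the robot and the scene stay as the last step left them, time stands still between calls to the robot, and variables do not carry over. Pictures are saved under pics/ and viewed, at most 10 in all, crops included, and the job is handed in when it is done.

Besides the shell and the picture viewer there is one more tool, called after "Emit:" as name(argument=value, ...), one argument or row to a line, values as JSON. step_arm: Moves the arm, as the interface text tells. Its arguments: {"type":"object","properties":{"series":{"type":"array","items":{"type":"object","properties":{"jaw":{"type":"number"},"tx":{"type":"number"},"ty":{"type":"number"},"tz":{"type":"number"},"spin":{"type":"number"}}}},"force":{"type":"number"}},"required":["series"]}

```bash
mkdir -p pics; python3 - <<'E'
from cell import r
import cv2,pickle
s=r.sense();print({k:s[k] for k in('time','tool_pos','tool_rot','grip_width','contact_force')},r.hold_point_z)
for n in('scene','top'):
    d=r.snapshot(n);cv2.imwrite(f'pics/{n}0.png',d['image']);pickle.dump(d,open(f'{n}0.pkl','wb'));print(n,d['camera_matrix'],d['R'],d['t'],-d['R'].T@d['t'])
E
```

```text
{'time': 0.0, 'tool_pos': array([ 0.18793479, -0.5955317 ,  0.22594761]), 'tool_rot': array([-7.63001692e-04,  9.88339301e-01,  1.52265573e-01, -1.99215546e-04]), 'grip_width': 0.09148076407974956, 'contact_force': array([0.09253742, 0.30669116, 0.17773713])} 0.0188
scene [[377.94142161   0.         261.0322425 ]
 [  0.         377.94142161 189.80679149]
 [  0.           0.           1.        ]] [[ 0.90551581 -0.42385097 -0.01978575]
 [-0.29423192 -0.59363266 -0.74901792]
 [ 0.3057265   0.68406916 -0.66225425]] [-0.42895504  0.28538358  0.71484731] [ 0.25384676 -0.50140499  0.67868089]
top [[349.97267231   0.         253.26524873]
 [  0.         349.97267231 189.8356526 ]
 [  0.           0.           1.        ]] [[-0.00424733 -0.99979932 -0.01957774]
 [-0.99775051  0.00554681 -0.06680679]
 [ 0.06690198  0.01924995 -0.99757384]] [0.11965229 0.54992186 0.90289079] [0.48878784 0.09919737 0.93978127]
```

View pics/scene0.png

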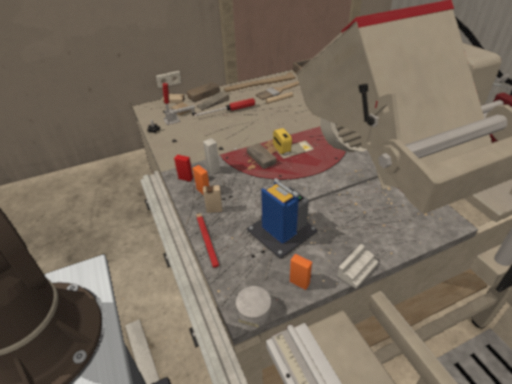

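View pics/top0.png

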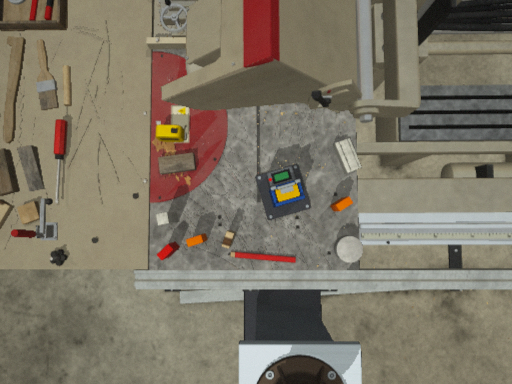

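The tester sits near (284,190) in the top view and (283,215) in the scene view. The pine is near (229,240) and (213,198), with the orange look-alike and the pencil close to it. I'll enlarge these areas.

```bash
python3 - <<'E'
import cv2,numpy as np
a=cv2.imread('pics/top0.png')[155:265,180:320];b=cv2.imread('pics/scene0.png')[160:260,190:330]
A=cv2.resize(a,None,fx=5,fy=5,interpolation=cv2.INTER_CUBIC);B=cv2.resize(b,None,fx=5.7,fy=5.7,interpolation=cv2.INTER_CUBIC)
for img,x0,y0,f in((A,180,155,5),(B,190,160,5.7)):
    for v in range(0,150,10):
        p=int((v+.5)*f);cv2.putText(img,str(x0+v),(p,10),0,.35,(0,255,255),1);cv2.putText(img,str(y0+v),(0,p),0,.35,(0,255,255),1)
        img[:, p:p+1]=img[:,p:p+1]//4*3+40;img[p:p+1]=img[p:p+1]//4*3+40
cv2.imwrite('pics/topc.png',A);cv2.imwrite('pics/scenec.png',B[:,:798])
E
```

```text
(no output)
```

View pics/topc.png

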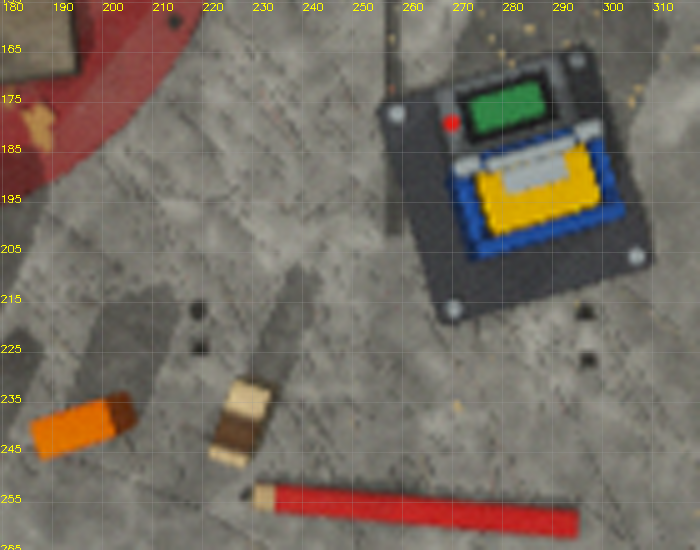

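View pics/scenec.png

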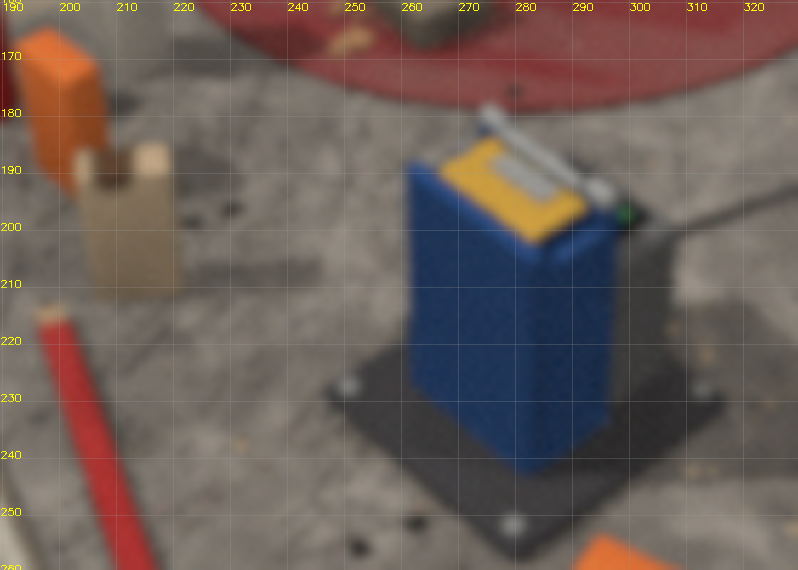

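```bash
cat > h.py <<'E'
import numpy as np,pickle
from scipy.optimize import least_squares
def proj(d,X):
    c=np.asarray(X)@d['R'].T+d['t'];u=c@d['camera_matrix'].T;return u[:,:2]/u[:,2:]
def pose(p,X):
    c,s=np.cos(p[2]),np.sin(p[2]);X=np.asarray(X,float)
    return np.c_[p[0]+c*X[:,0]-s*X[:,1],p[1]+s*X[:,0]+c*X[:,1],X[:,2]]
def px(P,f,x0,y0):return (np.asarray(P)+.5)/f-.5+[x0,y0]
E
python3 - <<'E'
from h import *
T=pickle.load(open('top0.pkl','rb'));S=pickle.load(open('scene0.pkl','rb'))
# pine local: x thickness, y width
pt=px([(235,378),(271,388),(246,468),(208,457)],5,180,155)
ptl=[(.02/2,.02,.075),(.01,-.02,.075),(-.01,-.02,.075),(-.01,.02,.075)]
ps=px([(82,186),(172,182),(165,143),(75,150),(93,300),(180,297)],5.7,190,160)
# image up = +x: long axis roughly along x; local u=width, v=thickness
def L(u,v,z):return(u*.02,v*.01,z)
tl=[L(1,1,.075),L(1,-1,.075),L(-1,-1,.075),L(-1,1,.075)]
sl=[L(-1,-1,.075),L(1,-1,.075),L(1,1,.075),L(-1,1,.075),L(-1,-1,0),L(1,-1,0)]
def rep(n,f,p0):
    o=least_squares(f,p0,loss='soft_l1');print(n,o.x.round(4),np.degrees(o.x[2]).round(1));print(f(o.x).reshape(-1,2).round(1).tolist())
rep('pine both',lambda p:np.r_[(proj(T,pose(p,tl))-pt).ravel(),(proj(S,pose(p,sl))-ps).ravel()],[.34,.17,-.3])
rep('pine top',lambda p:(proj(T,pose(p,tl))-pt).ravel(),[.34,.17,-.3])
rep('pine scene',lambda p:(proj(S,pose(p,sl))-ps).ravel(),[.34,.17,-.3])
tt=px([(479,258),(626,213),(378,105),(442,325),(655,262),(592,45),(484,236),(601,204)],5,180,155)
ts=px([(408,160),(530,262),(412,383),(528,475),(608,425),(328,398),(520,562),(727,405)],5.7,190,160)
def f(p,w=3):
    b=p[3]
    a=[(-.0255,.036,.1325),(-.0255,-.036,.1325),(b+.062,.06,.01),(b-.062,.06,.01),(b-.062,-.06,.01),(b+.062,-.06,.01),(-.016,.0265,.1325),(-.016,-.0265,.1325)]
    s=[(-.0255,.036,.1325),(-.0255,-.036,.1325),(-.0255,.036,.01),(-.0255,-.036,.01),(.0215,-.036,.01),(b-.062,.06,.01),(b-.062,-.06,.01),(b+.062,-.06,.01)]
    A=(proj(T,pose(p,a))-tt).ravel();B=(proj(S,pose(p,s))-ts).ravel()
    return np.r_[A,B] if w==3 else A if w==1 else B
for w in(3,1,2):rep(f'tester {w}',lambda p:f(p,w),[.5,0.02,.3,.02])
bat=None
E
```

```text
pine both [ 0.4256  0.1803 -0.3185] -18.2
[[-0.6, -0.1], [-0.1, 0.5], [-0.2, 0.1], [-0.3, -0.3], [-1.2, -0.2], [-0.3, -1.0], [0.6, 0.5], [0.0, 0.7], [0.5, 1.8], [1.0, 0.8]]
pine top [ 0.4257  0.1795 -0.3103] -17.8
[[-0.4, -0.1], [0.1, 0.4], [0.2, 0.0], [0.0, -0.3]]
pine scene [ 0.4259  0.1822 -0.3384] -19.4
[[-1.4, -0.8], [-0.6, -1.4], [0.5, 0.1], [-0.0, 0.1], [0.3, 1.2], [0.8, 0.4]]
tester 3 [0.5401 0.0375 0.2751 0.0066] 15.8
[[-0.5, -0.4], [0.1, -0.0], [-0.8, -0.2], [-0.6, 0.6], [0.4, 0.7], [-0.4, -0.6], [1.3, -1.1], [-0.0, -1.0], [-0.7, 1.5], [0.5, 0.6], [-0.3, 0.7], [-0.1, 1.8], [0.4, 0.3], [-1.6, -1.3], [-1.1, -0.3], [0.8, -0.5]]
tester 1 [0.5388 0.037  0.2729 0.0079] 15.6
[[-0.4, 0.1], [0.3, 0.6], [-0.7, -0.3], [-0.7, 0.6], [0.4, 0.7], [-0.3, -0.6], [1.4, -0.6], [0.2, -0.5]]
tester 2 [0.5414 0.0385 0.2742 0.0051] 15.7
[[-0.3, 1.1], [0.9, 0.1], [-0.0, 0.2], [0.2, 1.3], [0.7, -0.2], [-1.7, -1.5], [-1.3, -0.5], [0.6, -0.6]]
```

Emit:
step_arm(
  series=[
    {"jaw":9,"tx":3,"ty":-2.8,"tz":0},
    {"jaw":9,"tx":3,"ty":-2.8,"tz":0},
    {"jaw":9,"tx":3,"ty":-2.8,"tz":0},
    {"jaw":9,"tx":3,"ty":-2.8,"tz":0},
    {"jaw":9,"tx":3,"ty":-2.8,"tz":0},
    {"jaw":9,"tx":3,"ty":-2.8,"tz":0},
    {"jaw":9,"tx":3,"ty":-2.8,"tz":0},
    {"jaw":9,"tx":3,"ty":-2.8,"tz":0},
    {"jaw":9,"tx":3,"ty":-2.8,"tz":0},
    {"jaw":9,"tx":3,"ty":-2.8,"tz":0},
  ],
)

```text
validation failed for argument at $.se...
```

Emit:
step_arm(
  series=[
    {"jaw":9,"tx":1.6,"ty":-3.8},
    {"jaw":9,"tx":1.6,"ty":-3.8},
    {"jaw":9,"tx":1.6,"ty":-3.8},
    {"jaw":9,"tx":1.6,"ty":-3.8},
    {"jaw":9,"tx":1.6,"ty":-3.8},
    {"jaw":9,"tx":1.6,"ty":-3.8},
    {"jaw":9,"tx":1.6,"ty":-3.8},
    {"jaw":9,"tx":1.6,"ty":-3.8},
    {"jaw":9,"tx":1.6,"ty":-3.8},
    {"jaw":9},
  ],
)

```text
validation failed for argument at $.se...
```

Emit:
step_arm(
  series=[
    {"spin":-7},
    {"spin":-7},
    {"spin":-7},
    {"spin":-7},
    {"spin":-7},
    {"spin":-7},
    {"spin":-7},
    {"spin":-5.5},
    {},
    {},
  ],
)

```text
validation failed for argument at $.se...
```

```bash
cat >> h.py <<'E'
from scipy.spatial.transform import Rotation as Ro
def rel(s,target,yaw_y):
    """remaining tool-frame shift (cm) and spin (deg) to target xyz with tool y at yaw_y deg; tilt"""
    q=s['tool_rot'];R=Ro.from_quat([q[1],q[2],q[3],q[0]]).as_matrix()
    d=R.T@(np.array(target)-s['tool_pos'])*100
    y=np.degrees(np.arctan2(R[1,1],R[0,1]));sp=-(yaw_y-y+180)%360-180 if 0 else -((yaw_y-y+180)%360-180)
    print('t',round(s['time'],2),'pos',s['tool_pos'].round(4),'yawy',y.round(2),'z',R[:,2].round(4),'shift',d.round(2),'spin',round(sp,2),'F',s['contact_force'].round(1),'grip',s['grip_width'].round(4),s['grasp_force'])
E
python3 - <<'E'
from h import *
from cell import r
import cv2
s=r.sense();rel(s,(.4256,.180,.2),-18)
d=r.snapshot('wrist');pickle.dump(d,open('w1.pkl','wb'));cv2.imwrite('pics/w1.png',d['image'])
print(d['camera_matrix'],-d['R'].T@d['t'])
for X in pose([.4256,.18,-.3185],[(.02,.01,.075),(.02,-.01,.075),(-.02,-.01,.075),(-.02,.01,.075)]):print(proj(d,[X]).round(1))
E
```

```text
Traceback (most recent call last):
  File "h.py", line 15, in rel
    print('t',round(s['time'],2),'pos',s['tool_pos'].round(4),'yawy',y.round(2),'z',R[:,2].round(4),'shift',d.round(2),'spin',round(sp,2),'F',s['contact_force'].round(1),'grip',s['grip_width'].round(4),s['grasp_force'])
                                                                                                                                                                                 ^^^^^^^^^^^^^^^^^^^^^
AttributeError: 'float' object has no attribute 'round'
```

The moves were refused, most likely because every row needs all five values. I'll send full rows.

Emit:
step_arm(
  series=[
    {"jaw":9,"tx":3,"ty":-2.8,"tz":0,"spin":0},
    {"jaw":9,"tx":3,"ty":-2.8,"tz":0,"spin":0},
    {"jaw":9,"tx":3,"ty":-2.8,"tz":0,"spin":0},
    {"jaw":9,"tx":3,"ty":-2.8,"tz":0,"spin":0},
    {"jaw":9,"tx":3,"ty":-2.8,"tz":0,"spin":0},
    {"jaw":9,"tx":3,"ty":-2.8,"tz":0,"spin":0},
    {"jaw":9,"tx":3,"ty":-2.8,"tz":0,"spin":0},
    {"jaw":9,"tx":3,"ty":-2.8,"tz":0,"spin":0},
    {"jaw":9,"tx":3,"ty":-2.8,"tz":0,"spin":0},
    {"jaw":9,"tx":3,"ty":-2.8,"tz":0,"spin":0},
  ],
)

```text
time: 0.93
tool_pos: [0.3902, -0.2368, 0.2267]
tool_rot: [0.0, 0.988, 0.152, -0.0]
contact_force: [0.8, -0.5, 0.4]
grip_width: 0.0903
grasp_force: 0.0
```

Emit:
step_arm(
  series=[
    {"jaw":9,"tx":1.6,"ty":-3.8,"tz":0,"spin":0},
    {"jaw":9,"tx":1.6,"ty":-3.8,"tz":0,"spin":0},
    {"jaw":9,"tx":1.6,"ty":-3.8,"tz":0,"spin":0},
    {"jaw":9,"tx":1.6,"ty":-3.8,"tz":0,"spin":0},
    {"jaw":9,"tx":1.6,"ty":-3.8,"tz":0,"spin":0},
    {"jaw":9,"tx":1.6,"ty":-3.8,"tz":0,"spin":0},
    {"jaw":9,"tx":1.6,"ty":-3.8,"tz":0,"spin":0},
    {"jaw":9,"tx":1.6,"ty":-3.8,"tz":0,"spin":0},
    {"jaw":9,"tx":1.6,"ty":-3.8,"tz":0,"spin":0},
    {"jaw":9,"tx":0,"ty":0,"tz":0,"spin":0},
  ],
)

```text
time: 1.77
tool_pos: [0.424, 0.1393, 0.2272]
tool_rot: [-0.002, 0.988, 0.157, 0.001]
contact_force: [0.5, 0.4, 0.7]
grip_width: 0.0898
grasp_force: 0.0
```

Emit:
step_arm(
  series=[
    {"jaw":9,"tx":0,"ty":0,"tz":0,"spin":-7},
    {"jaw":9,"tx":0,"ty":0,"tz":0,"spin":-7},
    {"jaw":9,"tx":0,"ty":0,"tz":0,"spin":-7},
    {"jaw":9,"tx":0,"ty":0,"tz":0,"spin":-7},
    {"jaw":9,"tx":0,"ty":0,"tz":0,"spin":-7},
    {"jaw":9,"tx":0,"ty":0,"tz":0,"spin":-7},
    {"jaw":9,"tx":0,"ty":0,"tz":0,"spin":-7},
    {"jaw":9,"tx":0,"ty":0,"tz":0,"spin":-5.5},
    {"jaw":9,"tx":0,"ty":0,"tz":0,"spin":0},
    {"jaw":9,"tx":0,"ty":0,"tz":0,"spin":0},
  ],
)

```text
time: 2.6
tool_pos: [0.4242, 0.1304, 0.2265]
tool_rot: [-0.0, 0.81, 0.586, -0.0]
contact_force: [-0.5, 0.1, -0.1]
grip_width: 0.09
grasp_force: 0.0
```

```bash
sed -i "s/s\['grip_width'\].round(4)/round(s['grip_width'],4)/;s/ if 0 else.*$//;s/sp=-(yaw_y-y+180)%360-180/sp=-((yaw_y-y+180)%360-180)/" h.py
python3 - <<'E'
from h import *
from cell import r
import cv2
s=r.sense();rel(s,(.4256,.180,.2),-18)
d=r.snapshot('wrist');pickle.dump(d,open('w1.pkl','wb'));cv2.imwrite('pics/w1.png',d['image'])
print(d['camera_matrix'],-d['R'].T@d['t'])
for X in pose([.4256,.18,-.3185],[(.02,.01,.075),(.02,-.01,.075),(-.02,-.01,.075),(-.02,.01,.075)]):print(proj(d,[X]).round(1))
E
```

```text
t 2.6 pos [0.4242 0.1304 0.2265] yawy -18.19 z [-5.e-04 -2.e-04 -1.e+00] shift [ 4.76 -1.41  2.65] spin -0.19 F [-0.5  0.1 -0.1] grip 0.09 0.0
[[283.13582848   0.         253.07691459]
 [  0.         283.13582848 190.06008163]
 [  0.           0.           1.        ]] [0.44612141 0.1986281  0.38368686]
[[259.2 124.9]]
[[259.  143.9]]
[[222.1 143.8]]
[[221.5 124.9]]
```

View pics/w1.png

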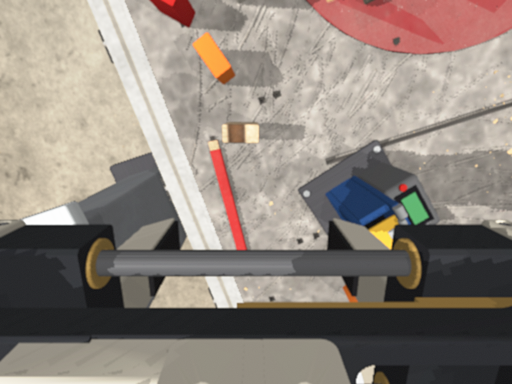

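The wrist picture shows the pine top at about cols 222–259, rows 123–143. That matches the prediction to within about 1 px. I'll refine it and the rim numerically from the same picture.

```bash
python3 - <<'E'
from h import *
import cv2
d=pickle.load(open('w1.pkl','rb'));im=d['image']
h=cv2.cvtColor(im,cv2.COLOR_BGR2HSV)
sub=h[115:152,212:270].copy()
m=((sub[...,1]>70)).astype(np.uint8)
n,l,st,c=cv2.connectedComponentsWithStats(m)
for i in range(1,n):
    if st[i,4]>60:
        print(st[i]+[212,115,0,0,0],c[i]+[212,115]); print(cv2.minAreaRect(np.argwhere(l==i)[:,::-1].astype(np.float32)+[0,0]))
print([''.join('#' if v else '.' for v in row) for row in m].__str__().replace("', '","\n"))
E
```

```text
[225 123  34  20 408] [236.99264706 131.65931373]Traceback (most recent call last):
  File "<stdin>", line 10, in <module>
cv2.error: OpenCV(4.12.0) /io/opencv/modules/imgproc/src/convhull.cpp:143: error: (-215:Assertion failed) total >= 0 && (depth == CV_32F || depth == CV_32S) in function 'convexHull'
```

Emit:
step_arm(
  series=[
    {"jaw":9,"tx":2.4,"ty":-0.7,"tz":0,"spin":0},
    {"jaw":9,"tx":2.5,"ty":-0.7,"tz":0,"spin":0},
    {"jaw":9,"tx":0,"ty":0,"tz":3.5,"spin":0},
    {"jaw":9,"tx":0,"ty":0,"tz":3.5,"spin":0},
    {"jaw":9,"tx":0,"ty":0,"tz":2.5,"spin":0},
    {"jaw":9,"tx":0,"ty":0,"tz":0,"spin":0},
    {"jaw":9,"tx":0,"ty":0,"tz":0,"spin":0},
    {"jaw":9,"tx":0,"ty":0,"tz":0,"spin":0},
  ],
)

```text
time: 3.32
tool_pos: [0.4269, 0.1822, 0.133]
tool_rot: [0.0, 0.809, 0.587, 0.001]
contact_force: [0.1, 0.6, -0.3]
grip_width: 0.0902
grasp_force: 0.0
```

```bash
python3 - <<'E'
from h import *
from cell import r
rel(r.sense(),(.426,.1815,.058),-18)
E
```

```text
t 3.32 pos [0.4269 0.1822 0.133 ] yawy -18.04 z [ 1.2e-03  6.0e-04 -1.0e+00] shift [-0.1  -0.07  7.5 ] spin -0.04 F [ 0.1  0.6 -0.3] grip 0.0902 0.0
```

Emit:
step_arm(
  series=[
    {"jaw":9,"tx":-0.1,"ty":0,"tz":2.5,"spin":0},
    {"jaw":9,"tx":0,"ty":0,"tz":2.5,"spin":0},
    {"jaw":9,"tx":0,"ty":0,"tz":1.5,"spin":0},
    {"jaw":9,"tx":0,"ty":0,"tz":1,"spin":0},
    {"jaw":6,"tx":0,"ty":0,"tz":0,"spin":0},
    {"jaw":5,"tx":0,"ty":0,"tz":0,"spin":0},
    {"jaw":4.5,"tx":0,"ty":0,"tz":0,"spin":0},
    {"jaw":4,"tx":0,"ty":0,"tz":0,"spin":0},
    {"jaw":3.5,"tx":0,"ty":0,"tz":0,"spin":0},
    {"jaw":3,"tx":0,"ty":0,"tz":0,"spin":0},
  ],
  force=20,
)

```text
time: 4.15
tool_pos: [0.4263, 0.1809, 0.0573]
tool_rot: [0.0, 0.809, 0.588, 0.001]
contact_force: [-0.6, -0.1, -0.5]
grip_width: 0.0543
grasp_force: 0.0
```

Emit:
step_arm(
  series=[
    {"jaw":3,"tx":0,"ty":0,"tz":0,"spin":0},
    {"jaw":3,"tx":0,"ty":0,"tz":0,"spin":0},
    {"jaw":3,"tx":0,"ty":0,"tz":0,"spin":0},
    {"jaw":3,"tx":0,"ty":0,"tz":0,"spin":0},
    {"jaw":3,"tx":0,"ty":0,"tz":0,"spin":0},
  ],
)

```text
time: 4.57
tool_pos: [0.426, 0.1808, 0.0568]
tool_rot: [0.0, 0.809, 0.588, 0.0]
contact_force: [0.3, -0.9, 3.0]
grip_width: 0.0395
grasp_force: 20.0
```

Emit:
step_arm(
  series=[
    {"jaw":3,"tx":0,"ty":0,"tz":-2,"spin":0},
    {"jaw":3,"tx":0,"ty":0,"tz":-4,"spin":0},
    {"jaw":3,"tx":0,"ty":0,"tz":-4,"spin":0},
    {"jaw":3,"tx":0,"ty":0,"tz":-4,"spin":0},
    {"jaw":3,"tx":0,"ty":0,"tz":-3.3,"spin":0},
    {"jaw":3,"tx":0,"ty":0,"tz":0,"spin":7},
    {"jaw":3,"tx":0,"ty":0,"tz":0,"spin":7},
    {"jaw":3,"tx":0,"ty":0,"tz":0,"spin":7},
    {"jaw":3,"tx":0,"ty":0,"tz":0,"spin":7},
    {"jaw":3,"tx":0,"ty":0,"tz":0,"spin":7},
  ],
)

```text
time: 5.4
tool_pos: [0.4256, 0.1806, 0.2296]
tool_rot: [0.0, 0.949, 0.315, -0.0]
contact_force: [-0.8, -0.4, 0.1]
grip_width: 0.0399
grasp_force: 20.0
```

Emit:
step_arm(
  series=[
    {"jaw":3,"tx":0,"ty":0,"tz":0,"spin":7},
    {"jaw":3,"tx":0,"ty":0,"tz":0,"spin":7},
    {"jaw":3,"tx":0,"ty":0,"tz":0,"spin":7},
    {"jaw":3,"tx":0,"ty":0,"tz":0,"spin":0},
    {"jaw":3,"tx":0,"ty":0,"tz":0,"spin":0},
  ],
)

```text
time: 5.82
tool_pos: [0.4256, 0.1808, 0.2296]
tool_rot: [0.0, 0.99, 0.141, -0.0]
contact_force: [0.3, 0.0, -0.6]
grip_width: 0.0396
grasp_force: 20.0
```

```bash
python3 - <<'E'
from h import *
from cell import r
rel(r.sense(),(.4674,.017,.23),-74.2)
E
```

```text
t 5.82 pos [0.4256 0.1808 0.2296] yawy -73.74 z [-3.e-04 -3.e-04 -1.e+00] shift [-0.57 16.89 -0.04] spin 0.46 F [ 0.3  0.  -0.6] grip 0.0396 19.982504546642303
```

Emit:
step_arm(
  series=[
    {"jaw":3,"tx":-0.2,"ty":3,"tz":0,"spin":0.5},
    {"jaw":3,"tx":-0.2,"ty":4,"tz":0,"spin":0},
    {"jaw":3,"tx":-0.2,"ty":4,"tz":0,"spin":0},
    {"jaw":3,"tx":0,"ty":4,"tz":0,"spin":0},
    {"jaw":3,"tx":0,"ty":1.9,"tz":0,"spin":0},
    {"jaw":3,"tx":0,"ty":0,"tz":0,"spin":0},
    {"jaw":3,"tx":0,"ty":0,"tz":0,"spin":0},
    {"jaw":3,"tx":0,"ty":0,"tz":0,"spin":0},
  ],
)

```text
time: 6.48
tool_pos: [0.4653, 0.0172, 0.2296]
tool_rot: [-0.0, 0.991, 0.137, -0.0]
contact_force: [-0.5, 0.4, -1.0]
grip_width: 0.04
grasp_force: 20.0
```

```bash
python3 - <<'E'
from h import *
from cell import r
import cv2
s=r.sense();rel(s,(.5348,.036,.23),-74.3)
D={n:r.snapshot(n) for n in('wrist','top','scene')};pickle.dump((s,D),open('v2.pkl','wb'))
t=[.5401,.0375,.2751]
X=pose(t,[(-.0255,.036,.1325),(-.0255,-.036,.1325),(-.0175,.028,.1325),(-.0175,-.028,.1325),(.0215,.036,.1225),(.0215,-.036,.1225),(-.016,.0265,.1325),(-.016,-.0265,.1325)])
p=proj(D['wrist'],X);print(p.round(1).tolist())
im=D['wrist']['image'];A=cv2.resize(im[90:240,170:340],None,fx=4,fy=4,interpolation=cv2.INTER_CUBIC)
for v in range(0,170,10):
    q=int((v+.5)*4);A[:,q:q+1]=A[:,q:q+1]//4*3+40;A[q:q+1]=A[q:q+1]//4*3+40
    cv2.putText(A,str(170+v),(q,10),0,.35,(0,255,255),1);cv2.putText(A,str(90+v),(0,q),0,.35,(0,255,255),1)
cv2.imwrite('pics/w2.png',A)
E
```

```text
t 6.48 pos [0.4653 0.0172 0.2296] yawy -74.31 z [-3.e-04  5.e-04 -1.e+00] shift [ 7.2   0.07 -0.04] spin -0.01 F [-0.5  0.4 -1. ] grip 0.04 19.981991350650787
[[213.1, 134.0], [294.6, 134.0], [221.9, 124.7], [285.8, 124.7], [212.6, 78.4], [295.1, 78.4], [223.6, 123.0], [284.2, 122.9]]
```

View pics/w2.png

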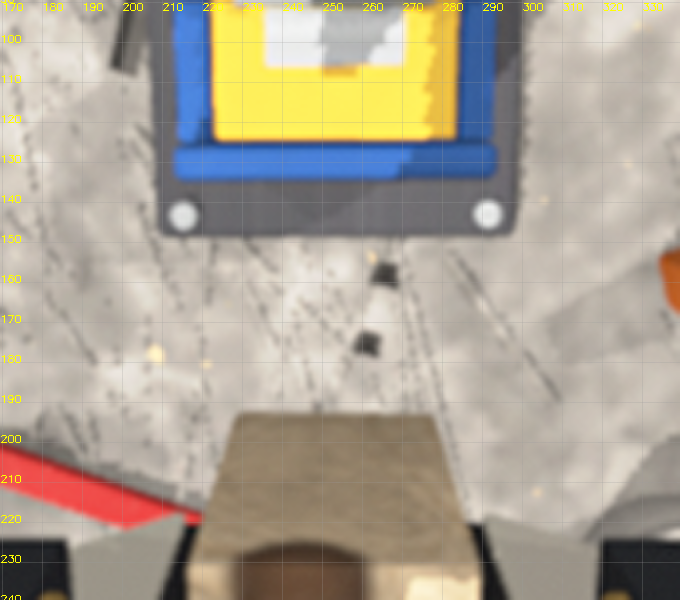

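The wrist view shows the held pine and the tester together. The near rim's outer edge spans cols 213.1–293.6 at row 134. The pine's front foot edge is at row 192.9 (cols 228.6–277.9) and its front top edge at row 230 (cols 216–290). I'll convert these to positions.

```bash
python3 - <<'E'
from h import *
s,D=pickle.load(open('v2.pkl','rb'));d=D['wrist']
def ray(u,z):
    K=d['camera_matrix'];c=-d['R'].T@d['t'];v=d['R'].T@np.linalg.solve(K,[u[0],u[1],1]);return c+v*(z-c[2])/v[2]
t=[.5401,.0375,.2751];q=s['tool_rot'];R=Ro.from_quat([q[1],q[2],q[3],q[0]]).as_matrix()
zf=s['tool_pos'][2]-.0568
def tl(P):return ((R.T@(P-s['tool_pos']))*1000).round(1)
for n,u,z in(('rimL',(213.1,134.1),.1325),('rimR',(293.6,134.1),.1325),('footL',(228.6,192.9),zf),('footR',(277.9,192.9),zf),('topL',(216.4,230.1),zf+.075),('topR',(290,230.1),zf+.075)):print(n,tl(ray(u,z)))
print('rim model',tl(pose(t,[(-.0255,.036,.1325)])[0]),tl(pose(t,[(-.0255,-.036,.1325)])[0]))
print(d['R'].round(3))
E
```

```text
rimL [ 51.9 -35.2  97.1]
rimR [52.  35.9 97.1]
footL [  9.5 -19.1  56.8]
footR [ 9.5 19.7 56.8]
topL [ 10.6 -19.3 -18.2]
topR [ 10.7  19.7 -18.2]
rim model [ 52.  -35.2  97.1] [52.1 36.8 97.1]
[[ 0.271 -0.963 -0.   ]
 [-0.927 -0.261  0.268]
 [-0.258 -0.072 -0.963]]
```

The pine is plumb and centred in the gripper. The mouth is 72 mm ahead along tool x, with no sideways offset.

Emit:
step_arm(
  series=[
    {"jaw":3,"tx":2.4,"ty":0,"tz":0,"spin":0},
    {"jaw":3,"tx":2.4,"ty":0,"tz":0,"spin":0},
    {"jaw":3,"tx":2.4,"ty":0,"tz":0,"spin":0},
    {"jaw":3,"tx":0,"ty":0,"tz":1.5,"spin":0},
    {"jaw":3,"tx":0,"ty":0,"tz":1.5,"spin":0},
    {"jaw":3,"tx":0,"ty":0,"tz":0,"spin":0},
    {"jaw":3,"tx":0,"ty":0,"tz":0,"spin":0},
    {"jaw":3,"tx":0,"ty":0,"tz":0,"spin":0},
    {"jaw":3,"tx":0,"ty":0,"tz":0,"spin":0},
  ],
)

```text
time: 7.38
tool_pos: [0.5353, 0.036, 0.2008]
tool_rot: [0.0, 0.991, 0.135, 0.001]
contact_force: [0.1, -0.6, -0.0]
grip_width: 0.04
grasp_force: 20.0
```

```bash
python3 - <<'E'
from h import *
from cell import r
s,_=pickle.load(open('v2.pkl','rb'))
R=Ro.from_quat(np.roll(s['tool_rot'],-1)).as_matrix()
g=s['tool_pos']+R@[.072,0,0];g[2]=.124;print(g);pickle.dump(g,open('g.pkl','wb'))
rel(r.sense(),g,-74.3)
E
```

```text
[0.53458807 0.03670533 0.124     ]
t 7.38 pos [0.5353 0.036  0.2008] yawy -74.45 z [ 1.5e-03  1.0e-04 -1.0e+00] shift [-0.06 -0.09  7.68] spin -0.15 F [ 0.1 -0.6 -0. ] grip 0.04 19.98198240995407
```

Emit:
step_arm(
  series=[
    {"jaw":3,"tx":-0.05,"ty":-0.1,"tz":0.5,"spin":0},
    {"jaw":3,"tx":0,"ty":0,"tz":0.5,"spin":0},
    {"jaw":3,"tx":0,"ty":0,"tz":0.4,"spin":0},
    {"jaw":3,"tx":0,"ty":0,"tz":0.4,"spin":0},
    {"jaw":3,"tx":0,"ty":0,"tz":0.4,"spin":0},
    {"jaw":3,"tx":0,"ty":0,"tz":0.4,"spin":0},
  ],
  force=25,
)

```text
time: 7.88
tool_pos: [0.5337, 0.0362, 0.1736]
tool_rot: [0.0, 0.991, 0.135, -0.0]
contact_force: [-3.7, -0.5, 4.2]
grip_width: 0.0395
grasp_force: 25.0
```

Emit:
step_arm(
  series=[
    {"jaw":3,"tx":0,"ty":0,"tz":0.4,"spin":0},
    {"jaw":3,"tx":0,"ty":0,"tz":0.4,"spin":0},
    {"jaw":3,"tx":0,"ty":0,"tz":0.4,"spin":0},
    {"jaw":3,"tx":0,"ty":0,"tz":0.4,"spin":0},
    {"jaw":3,"tx":0,"ty":0,"tz":0.4,"spin":0},
    {"jaw":3,"tx":0,"ty":0,"tz":0,"spin":0},
  ],
)

```text
time: 8.38
tool_pos: [0.5333, 0.0362, 0.1525]
tool_rot: [0.0, 0.991, 0.135, -0.001]
contact_force: [-3.0, -0.9, -0.7]
grip_width: 0.0397
grasp_force: 25.0
```

```bash
python3 - <<'E'
from h import *
from cell import r
rel(r.sense(),pickle.load(open('g.pkl','rb')),-74.3)
E
```

```text
t 8.38 pos [0.5333 0.0362 0.1525] yawy -74.49 z [-2.2e-03 -3.0e-04 -1.0e+00] shift [ 0.14 -0.01  2.85] spin -0.19 F [-3.  -0.9 -0.7] grip 0.0397 24.992464184761047
```

Emit:
step_arm(
  series=[
    {"jaw":3,"tx":0.1,"ty":0,"tz":0.4,"spin":0},
    {"jaw":3,"tx":0,"ty":0,"tz":0.4,"spin":0},
    {"jaw":3,"tx":0,"ty":0,"tz":0.3,"spin":0},
    {"jaw":3,"tx":0,"ty":0,"tz":0.3,"spin":0},
    {"jaw":3,"tx":0,"ty":0,"tz":0.3,"spin":0},
    {"jaw":3,"tx":0,"ty":0,"tz":0,"spin":0},
  ],
)

```text
time: 8.88
tool_pos: [0.5347, 0.0367, 0.136]
tool_rot: [-0.0, 0.991, 0.135, -0.001]
contact_force: [-3.8, -0.7, -1.4]
grip_width: 0.0398
grasp_force: 25.0
```

Emit:
step_arm(
  series=[
    {"jaw":3,"tx":0,"ty":0,"tz":0.3,"spin":0},
    {"jaw":3,"tx":0,"ty":0,"tz":0.3,"spin":0},
    {"jaw":3,"tx":0,"ty":0,"tz":0.2,"spin":0},
    {"jaw":3,"tx":0,"ty":0,"tz":0.2,"spin":0},
    {"jaw":3,"tx":0,"ty":0,"tz":0,"spin":0},
  ],
)

```text
time: 9.3
tool_pos: [0.5348, 0.0366, 0.1263]
tool_rot: [0.0, 0.991, 0.135, -0.0]
contact_force: [-3.4, -0.6, -0.6]
grip_width: 0.0395
grasp_force: 25.0
```

```bash
python3 - <<'E'
from h import *
from cell import r
import cv2
rel(r.sense(),pickle.load(open('g.pkl','rb')),-74.3)
a=r.snapshot('scene')['image'][150:240,210:330];b=r.snapshot('wrist')['image'][150:330,130:370]
cv2.imwrite('pics/v3.png',np.vstack([cv2.resize(a,(480,360),interpolation=2),cv2.resize(b,(480,360))])[:600] if 0 else np.hstack([cv2.resize(a,(400,300),interpolation=2),cv2.resize(b,(400,300),interpolation=2)]))
E
```

```text
t 9.3 pos [0.5348 0.0366 0.1263] yawy -74.48 z [-7.e-04 -1.e-04 -1.e+00] shift [-0.02 -0.01  0.23] spin -0.18 F [-3.4 -0.6 -0.6] grip 0.0395 24.992239773273468
```

View pics/v3.png

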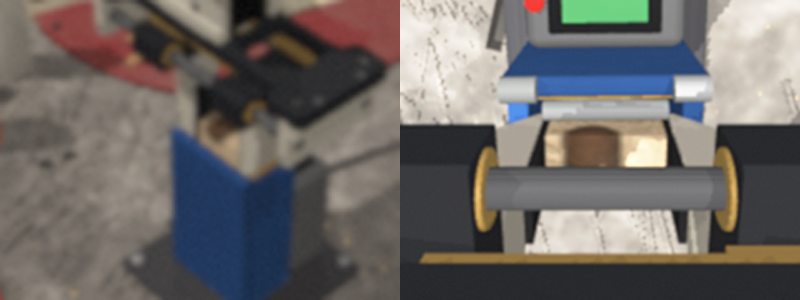

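The pine's top stands just above the rim, upright, with the flap held open and the fingers over the low side walls. I'll lower it slightly more, release, rise and close the jaw.

Emit:
step_arm(
  series=[
    {"jaw":3,"tx":0,"ty":0,"tz":0.2,"spin":0},
    {"jaw":3,"tx":0,"ty":0,"tz":0,"spin":0},
    {"jaw":4.2,"tx":0,"ty":0,"tz":0,"spin":0},
    {"jaw":5,"tx":0,"ty":0,"tz":0,"spin":0},
    {"jaw":6,"tx":0,"ty":0,"tz":0,"spin":0},
    {"jaw":6,"tx":0,"ty":0,"tz":0,"spin":0},
    {"jaw":6,"tx":0,"ty":0,"tz":0,"spin":0},
    {"jaw":6,"tx":0,"ty":0,"tz":-1.5,"spin":0},
    {"jaw":6,"tx":0,"ty":0,"tz":-2,"spin":0},
    {"jaw":6,"tx":0,"ty":0,"tz":-1.5,"spin":0},
  ],
)

```text
time: 10.23
tool_pos: [0.5354, 0.0369, 0.1758]
tool_rot: [-0.0, 0.991, 0.135, 0.0]
contact_force: [0.7, 0.3, -0.2]
grip_width: 0.0601
grasp_force: 0.0
```

Emit:
step_arm(
  series=[
    {"jaw":3,"tx":0,"ty":0,"tz":0,"spin":0},
    {"jaw":2,"tx":0,"ty":0,"tz":0,"spin":0},
    {"jaw":0,"tx":0,"ty":0,"tz":0,"spin":0},
    {"jaw":0,"tx":0,"ty":0,"tz":0,"spin":0},
    {"jaw":0,"tx":0,"ty":0,"tz":0,"spin":0},
    {"jaw":0,"tx":0,"ty":0,"tz":0,"spin":0},
    {"jaw":0,"tx":0,"ty":0,"tz":0,"spin":0},
    {"jaw":0,"tx":0,"ty":0,"tz":0,"spin":0},
    {"jaw":0,"tx":0,"ty":0,"tz":0,"spin":0},
    {"jaw":0,"tx":0,"ty":0,"tz":0,"spin":0},
  ],
  force=5,
)

```text
time: 11.07
tool_pos: [0.5351, 0.0367, 0.1747]
tool_rot: [0.0, 0.991, 0.135, -0.0]
contact_force: [0.1, -0.2, -0.0]
grip_width: 0.0013
grasp_force: 0.0
```

```bash
python3 - <<'E'
from h import *
from cell import r
import cv2
rel(r.sense(),pickle.load(open('g.pkl','rb')),-74.3)
a=r.snapshot('scene')['image'][150:240,210:330];b=r.snapshot('wrist')['image'][150:330,130:370]
cv2.imwrite('pics/v4.png',np.hstack([cv2.resize(a,(400,300),interpolation=2),cv2.resize(b,(400,300),interpolation=2)]))
E
```

```text
t 11.07 pos [0.5351 0.0367 0.1747] yawy -74.49 z [-0. -0. -1.] shift [-0.05 -0.02  5.07] spin -0.19 F [ 0.1 -0.2 -0. ] grip 0.0013 0.0
```

View pics/v4.png

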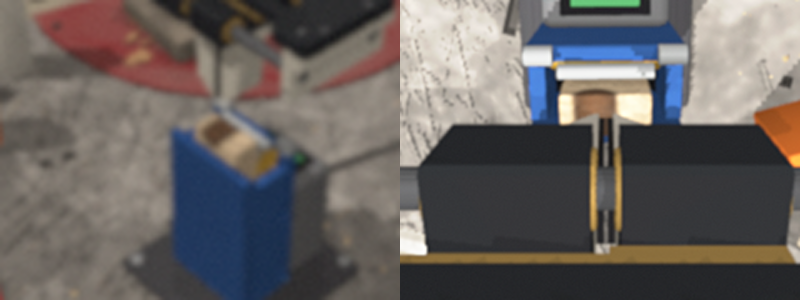

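The flap holds the pine upright, with its top just above the rim. The shut fingertips are centred over it, so I'll push down gently.

Emit:
step_arm(
  series=[
    {"jaw":0,"tx":-0.1,"ty":0,"tz":1,"spin":0},
    {"jaw":0,"tx":0,"ty":0,"tz":1,"spin":0},
    {"jaw":0,"tx":0,"ty":0,"tz":0.6,"spin":0},
    {"jaw":0,"tx":0,"ty":0,"tz":0.3,"spin":0},
    {"jaw":0,"tx":0,"ty":0,"tz":0.2,"spin":0},
    {"jaw":0,"tx":0,"ty":0,"tz":0.2,"spin":0},
    {"jaw":0,"tx":0,"ty":0,"tz":0.2,"spin":0},
  ],
)

```text
time: 11.75
tool_pos: [0.5342, 0.0365, 0.1397]
tool_rot: [0.0, 0.991, 0.135, 0.0]
contact_force: [-1.5, -0.6, 2.2]
grip_width: 0.0003
grasp_force: 0.9
```

Emit:
step_arm(
  series=[
    {"jaw":0,"tx":0,"ty":0,"tz":0.2,"spin":0},
    {"jaw":0,"tx":0,"ty":0,"tz":0.2,"spin":0},
    {"jaw":0,"tx":0,"ty":0,"tz":0.2,"spin":0},
    {"jaw":0,"tx":0,"ty":0,"tz":0.2,"spin":0},
    {"jaw":0,"tx":0,"ty":0,"tz":0,"spin":0},
  ],
)

```text
time: 12.17
tool_pos: [0.5342, 0.0364, 0.1314]
tool_rot: [-0.0, 0.991, 0.135, 0.0]
contact_force: [-0.9, 0.1, -0.7]
grip_width: 0.0002
grasp_force: 0.0
```

Emit:
step_arm(
  series=[
    {"jaw":0,"tx":0,"ty":0,"tz":0.2,"spin":0},
    {"jaw":0,"tx":0,"ty":0,"tz":0.2,"spin":0},
    {"jaw":0,"tx":0,"ty":0,"tz":0.2,"spin":0},
    {"jaw":0,"tx":0,"ty":0,"tz":0.2,"spin":0},
    {"jaw":0,"tx":0,"ty":0,"tz":0.2,"spin":0},
  ],
)

```text
time: 12.58
tool_pos: [0.5344, 0.0365, 0.1216]
tool_rot: [-0.0, 0.991, 0.135, 0.0]
contact_force: [0.0, -0.7, 1.8]
grip_width: 0.0006
grasp_force: 1.2
```

Emit:
step_arm(
  series=[
    {"jaw":0,"tx":0,"ty":0,"tz":0.2,"spin":0},
    {"jaw":0,"tx":0,"ty":0,"tz":0.2,"spin":0},
    {"jaw":0,"tx":0,"ty":0,"tz":0.2,"spin":0},
    {"jaw":0,"tx":0,"ty":0,"tz":0.2,"spin":0},
    {"jaw":0,"tx":0,"ty":0,"tz":0.2,"spin":0},
  ],
)

```text
time: 13.0
tool_pos: [0.5344, 0.0365, 0.1116]
tool_rot: [-0.0, 0.991, 0.135, 0.0]
contact_force: [1.3, -0.9, 2.6]
grip_width: 0.0005
grasp_force: 1.4
```

Emit:
step_arm(
  series=[
    {"jaw":0,"tx":0,"ty":0,"tz":0.1,"spin":0},
    {"jaw":0,"tx":0,"ty":0,"tz":0.1,"spin":0},
    {"jaw":0,"tx":0,"ty":0,"tz":0.1,"spin":0},
    {"jaw":0,"tx":0,"ty":0,"tz":0.1,"spin":0},
    {"jaw":0,"tx":0,"ty":0,"tz":0.1,"spin":0},
    {"jaw":0,"tx":0,"ty":0,"tz":0,"spin":0},
  ],
)

```text
time: 13.5
tool_pos: [0.5339, 0.0364, 0.1065]
tool_rot: [0.0, 0.991, 0.135, -0.0]
contact_force: [-0.5, -1.3, 2.2]
grip_width: 0.0003
grasp_force: 2.9
```

Emit:
step_arm(
  series=[
    {"jaw":0,"tx":0,"ty":0,"tz":0.1,"spin":0},
    {"jaw":0,"tx":0,"ty":0,"tz":0.1,"spin":0},
    {"jaw":0,"tx":0,"ty":0,"tz":0.1,"spin":0},
    {"jaw":0,"tx":0,"ty":0,"tz":0.1,"spin":0},
  ],
)

```text
time: 13.83
tool_pos: [0.5339, 0.0364, 0.1025]
tool_rot: [0.0, 0.991, 0.135, -0.0]
contact_force: [-1.8, -0.0, 3.0]
grip_width: 0.0004
grasp_force: 2.1
```

Emit:
step_arm(
  series=[
    {"jaw":0,"tx":0,"ty":0,"tz":0.1,"spin":0},
    {"jaw":0,"tx":0,"ty":0,"tz":0.1,"spin":0},
    {"jaw":0,"tx":0,"ty":0,"tz":0,"spin":0},
  ],
)

```text
time: 14.08
tool_pos: [0.5339, 0.0364, 0.1003]
tool_rot: [0.0, 0.991, 0.135, -0.0]
contact_force: [-0.7, -0.2, -0.3]
grip_width: 0.0001
grasp_force: 2.5
```

Emit:
step_arm(
  series=[
    {"jaw":0,"tx":0,"ty":0,"tz":0.1,"spin":0},
    {"jaw":0,"tx":0,"ty":0,"tz":0.1,"spin":0},
    {"jaw":0,"tx":0,"ty":0,"tz":0,"spin":0},
  ],
)

```text
time: 14.33
tool_pos: [0.5339, 0.0364, 0.0984]
tool_rot: [0.0, 0.991, 0.135, -0.0]
contact_force: [-1.3, -1.1, -1.1]
grip_width: 0.0
grasp_force: 2.1
```

Emit:
step_arm(
  series=[
    {"jaw":0,"tx":0,"ty":0,"tz":0.1,"spin":0},
    {"jaw":0,"tx":0,"ty":0,"tz":0.05,"spin":0},
    {"jaw":0,"tx":0,"ty":0,"tz":0,"spin":0},
  ],
)

```text
time: 14.58
tool_pos: [0.534, 0.0364, 0.097]
tool_rot: [0.0, 0.991, 0.135, -0.0]
contact_force: [-1.6, -0.3, 1.2]
grip_width: 0.0004
grasp_force: 1.7
```

Emit:
step_arm(
  series=[
    {"jaw":0,"tx":0,"ty":0,"tz":0.1,"spin":0},
    {"jaw":0,"tx":0,"ty":0,"tz":0.05,"spin":0},
    {"jaw":0,"tx":0,"ty":0,"tz":0,"spin":0},
  ],
)

```text
time: 14.83
tool_pos: [0.5339, 0.0364, 0.0955]
tool_rot: [0.0, 0.991, 0.135, -0.0]
contact_force: [-2.8, -1.5, 2.2]
grip_width: -0.0001
grasp_force: 1.5
```

Emit:
step_arm(
  series=[
    {"jaw":0,"tx":0,"ty":0,"tz":0.1,"spin":0},
    {"jaw":0,"tx":0,"ty":0,"tz":0.05,"spin":0},
    {"jaw":0,"tx":0,"ty":0,"tz":0,"spin":0},
  ],
)

```text
time: 15.08
tool_pos: [0.5341, 0.0364, 0.0941]
tool_rot: [0.0, 0.991, 0.135, -0.0]
contact_force: [-2.6, -0.6, 1.3]
grip_width: 0.0007
grasp_force: 1.4
```

Emit:
step_arm(
  series=[
    {"jaw":0,"tx":0,"ty":0,"tz":0.1,"spin":0},
    {"jaw":0,"tx":0,"ty":0,"tz":0.05,"spin":0},
    {"jaw":0,"tx":0,"ty":0,"tz":0,"spin":0},
  ],
)

```text
time: 15.33
tool_pos: [0.5341, 0.0364, 0.0926]
tool_rot: [0.0, 0.991, 0.135, -0.0]
contact_force: [-2.8, -1.1, 0.6]
grip_width: 0.0004
grasp_force: 1.4
```

Emit:
step_arm(
  series=[
    {"jaw":0,"tx":0,"ty":0,"tz":0.1,"spin":0},
    {"jaw":0,"tx":0,"ty":0,"tz":0,"spin":0},
    {"jaw":0,"tx":0,"ty":0,"tz":0,"spin":0},
  ],
)

```text
time: 15.58
tool_pos: [0.5342, 0.0364, 0.0917]
tool_rot: [0.0, 0.991, 0.135, -0.0]
contact_force: [-3.0, -1.4, 2.7]
grip_width: 0.0004
grasp_force: 2.3
```

Emit:
step_arm(
  series=[
    {"jaw":0,"tx":0,"ty":0,"tz":0.1,"spin":0},
    {"jaw":0,"tx":0,"ty":0,"tz":0,"spin":0},
    {"jaw":0,"tx":0,"ty":0,"tz":0,"spin":0},
  ],
)

```text
time: 15.83
tool_pos: [0.5343, 0.0364, 0.0909]
tool_rot: [0.0, 0.991, 0.135, 0.0]
contact_force: [-4.2, -0.7, 5.5]
grip_width: 0.0006
grasp_force: 3.6
```

Emit:
step_arm(
  series=[
    {"jaw":0,"tx":0,"ty":0,"tz":0.1,"spin":0},
    {"jaw":0,"tx":0,"ty":0,"tz":0,"spin":0},
    {"jaw":0,"tx":0,"ty":0,"tz":0,"spin":0},
  ],
)

```text
time: 16.08
tool_pos: [0.5345, 0.0365, 0.0901]
tool_rot: [0.0, 0.991, 0.135, 0.0]
contact_force: [-3.6, -0.1, 6.2]
grip_width: 0.0004
grasp_force: 4.8
```

Emit:
step_arm(
  series=[
    {"jaw":0,"tx":0,"ty":0,"tz":0.1,"spin":0},
    {"jaw":0,"tx":0,"ty":0,"tz":0,"spin":0},
    {"jaw":0,"tx":0,"ty":0,"tz":0,"spin":0},
  ],
)

```text
time: 16.33
tool_pos: [0.5346, 0.0365, 0.0893]
tool_rot: [0.0, 0.991, 0.135, 0.001]
contact_force: [-4.4, -1.7, 10.2]
grip_width: 0.0006
grasp_force: 5.9
```

Emit:
step_arm(
  series=[
    {"jaw":0,"tx":0,"ty":0,"tz":0.06,"spin":0},
    {"jaw":0,"tx":0,"ty":0,"tz":0,"spin":0},
    {"jaw":0,"tx":0,"ty":0,"tz":0,"spin":0},
  ],
)

```text
time: 16.58
tool_pos: [0.5348, 0.0366, 0.0889]
tool_rot: [0.0, 0.991, 0.135, 0.001]
contact_force: [-3.1, -1.5, 10.9]
grip_width: 0.0005
grasp_force: 6.5
```

Emit:
step_arm(
  series=[
    {"jaw":0,"tx":0,"ty":0,"tz":0.04,"spin":0},
    {"jaw":0,"tx":0,"ty":0,"tz":0,"spin":0},
    {"jaw":0,"tx":0,"ty":0,"tz":0,"spin":0},
    {"jaw":0,"tx":0,"ty":0,"tz":0,"spin":0},
    {"jaw":0,"tx":0,"ty":0,"tz":0,"spin":0},
    {"jaw":0,"tx":0,"ty":0,"tz":0,"spin":0},
    {"jaw":0,"tx":0,"ty":0,"tz":0,"spin":0},
    {"jaw":0,"tx":0,"ty":0,"tz":0,"spin":0},
    {"jaw":0,"tx":0,"ty":0,"tz":0,"spin":0},
    {"jaw":0,"tx":0,"ty":0,"tz":0,"spin":0},
  ],
)

```text
time: 17.42
tool_pos: [0.5349, 0.0366, 0.0887]
tool_rot: [0.0, 0.991, 0.135, 0.001]
contact_force: [-4.3, -1.2, 12.1]
grip_width: 0.0006
grasp_force: 6.8
```

Emit:
step_arm(
  series=[
    {"jaw":0,"tx":0,"ty":0,"tz":0,"spin":0},
    {"jaw":0,"tx":0,"ty":0,"tz":0,"spin":0},
    {"jaw":0,"tx":0,"ty":0,"tz":0,"spin":0},
    {"jaw":0,"tx":0,"ty":0,"tz":0,"spin":0},
    {"jaw":0,"tx":0,"ty":0,"tz":0,"spin":0},
    {"jaw":0,"tx":0,"ty":0,"tz":0,"spin":0},
  ],
)

```text
time: 17.92
tool_pos: [0.5349, 0.0366, 0.0887]
tool_rot: [0.0, 0.991, 0.135, 0.001]
contact_force: [-4.2, -0.8, 12.0]
grip_width: 0.0008
grasp_force: 6.8
```

The push held at about 12 N for over 1.3 s, so I'll withdraw straight up.

Emit:
step_arm(
  series=[
    {"jaw":0,"tx":0,"ty":0,"tz":-0.2,"spin":0},
    {"jaw":0,"tx":0,"ty":0,"tz":-0.3,"spin":0},
    {"jaw":0,"tx":0,"ty":0,"tz":-0.5,"spin":0},
    {"jaw":0,"tx":0,"ty":0,"tz":-0.5,"spin":0},
    {"jaw":0,"tx":0,"ty":0,"tz":-0.5,"spin":0},
    {"jaw":0,"tx":0,"ty":0,"tz":-0.5,"spin":0},
    {"jaw":0,"tx":0,"ty":0,"tz":-0.5,"spin":0},
    {"jaw":0,"tx":0,"ty":0,"tz":-0.5,"spin":0},
    {"jaw":0,"tx":0,"ty":0,"tz":-0.7,"spin":0},
    {"jaw":0,"tx":0,"ty":0,"tz":-1,"spin":0},
  ],
)

```text
time: 18.75
tool_pos: [0.5346, 0.0366, 0.1405]
tool_rot: [-0.0, 0.991, 0.135, 0.0]
contact_force: [0.1, -0.8, -0.1]
grip_width: 0.0007
grasp_force: 0.0
```

Emit:
step_arm(
  series=[
    {"jaw":0,"tx":0,"ty":0,"tz":-2,"spin":0},
    {"jaw":0,"tx":0,"ty":0,"tz":-3,"spin":0},
    {"jaw":0,"tx":0,"ty":0,"tz":-2,"spin":0},
    {"jaw":0,"tx":-3.5,"ty":0,"tz":0,"spin":0},
    {"jaw":0,"tx":-3.5,"ty":0,"tz":0,"spin":0},
    {"jaw":0,"tx":0,"ty":0,"tz":0,"spin":0},
    {"jaw":0,"tx":0,"ty":0,"tz":0,"spin":0},
  ],
)

```text
time: 19.33
tool_pos: [0.4664, 0.0173, 0.2111]
tool_rot: [0.001, 0.991, 0.135, 0.001]
contact_force: [0.4, 0.4, 0.3]
grip_width: 0.0003
grasp_force: 0.0
```

```bash
python3 - <<'E'
from h import *
from cell import r
import cv2
rel(r.sense(),pickle.load(open('g.pkl','rb')),-74.3)
a=r.snapshot('scene')['image'];b=r.snapshot('wrist')['image'][50:230,130:370]
cv2.imwrite('pics/v5.png',np.hstack([cv2.resize(a[120:300,150:390],(400,300),interpolation=2),cv2.resize(b,(400,300),interpolation=2)]))
E
```

```text
t 19.33 pos [0.4664 0.0173 0.2111] yawy -74.52 z [ 2.6e-03 -7.0e-04 -1.0e+00] shift [ 7.07 -0.06  8.73] spin -0.22 F [0.4 0.4 0.3] grip 0.0003 0.0
```

View pics/v5.png

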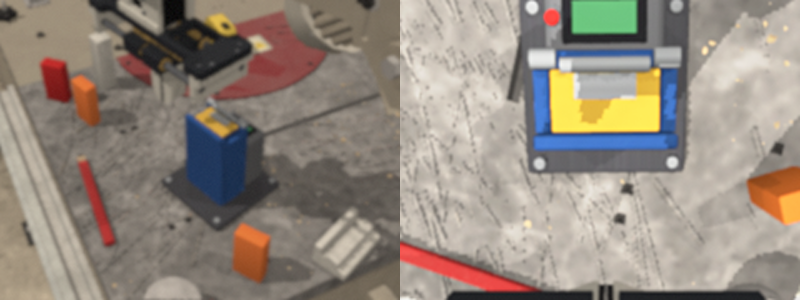

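The flap is shut and level in both views, and the other things I can see stand where they were.

```bash
python3 -c "
from cell import r
print(r.close_job())"
```

```text
the job is handed in; nothing more can be done
None
```

I handed the job in at about 19 s. The pine offcut stands inside the tester after being pressed on the contact plate at about 12 N wrist force (plate down about 3 mm by my reading) for over 1.3 s. The flap has sprung shut over it, and nothing else visible in the last pictures was disturbed; the hand-in call returned no verdict.

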